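# Free the rusted gate bolt

## Robot

A 6-joint arm with a two-finger parallel gripper is mounted at the origin on the work surface. World frame = base frame: x ahead of the robot, y to its left, z up, the work surface at z = 0. Lengths are in m, angles in rad, forces in N, time in s.
With the tool pointing down it reaches from about 0.35 to 0.975 m from the base axis. Payload 4.9 kg.
Tool frame: the origin (TCP) lies on the centre line of the jaws, within the pads' length; the fingertips stand manip.tip_reach ahead of it and the grasp point (between the pads) is the TCP (manip.tip_reach is the distance from the TCP to the fingertips, in m); z points along the fingers, y is the line along which they close (so a half turn about z gives the same grasp; the last joint's range is limited). The gripper opens to 85 mm and grips with 20 to 120 N. Pads are 22 mm wide; open, the fingers measure 114 mm over their backs; the gripper's body (76 mm by 85 mm) begins 54 mm behind the grasp point. The pads swing forward as they close: fully open they stand 13 mm farther back than shut.
Start: joints at [1.143, 0.053, 1.613, -0, 1.476, -0.119], TCP at [0.19, 0.595, 0.25] pointing down, gripper open.
Joint ranges: [-3.01, 3.01], [-1.01, 2.22], [0.06, 2.58], [-1.02, 4.17], [0.09, 2.62], [-3.14, 3.14]. Speed limits (rad/s): [2.57, 2.57, 3.14, 3.14, 3.14, 3.14].

## Interface

Orientations are given as a unit quaternion [w, x, y, z].
In Python, from plant import manip gives the robot as it stands. The module is installed in compiled form; this text tells all that it offers.
- The arm moves only by the tool move_arm, never from a script. Its argument "rows" is a list of rows, each a list of 7 numbers: the shift along the tool's x, y, z in cm, then the turn, a rotation vector about the tool's x, y, z in degrees, then the opening, from -1 (shut) to 1 (fully open). In form: [[tx, ty, tz, ax, ay, az, jaw], ...]. A call has 1 to 20 rows; each row shifts and turns the commanded pose from where the row before left it, along the tool's axes as they then stand; what a row does not reach is not made up. A row lasts 1/12 s, in which the tool goes at most 41.7 mm and 7.16 degrees, less where a joint would pass 70% of its speed; a pose out of reach is approached as far as the arm can. A call is refused whole if a number of a shift passes 4.17 or a number of a turn 7.16, either way. A call with a gripper value outside its range is refused whole. The fingers move at their own pace and stop on an object; the grip force is fixed at half the most. Time passes only in rows, so rows that do not move let the fingers close. It gives the time, the measured TCP pose, the force, the opening and the grip force at its end, in the units of the state.
- manip.state(): the state, without advancing time (a new reading comes with each control period).
- manip.grab_frame(name): name is "scene" or "top" or "wrist"; returns a dict with "img" (420x560x3 uint8, blue, green, red), "mtx" (3x3 intrinsics, pixels), "R" (3x3) and "t" (3): a world point X has camera coordinates R X + t. Camera axes: x right, y down, z forward; pixel columns grow to the right and rows downward; lengths in m; the calibration is good to about 2 mm. A picture is of the moment at which its call begins. There is no depth.
- manip.job_done(): hands the job in; it is judged then, once.
The state is a dict: "time": time; "joint_pos": joint angles; "joint_vel": joint speeds; "joint_efforts": joint torques, N m; "tool_pos": TCP position; "tool_rot": TCP orientation; "contact_force": force on the tool from outside, world axes, zero at the start; "ft_torque": the same for the moment, N m; "gripper_width": opening from 0.0 (shut) to 1.0 (fully open); "grasp_force": force on a finger pad.
Only numpy, scipy, OpenCV 4.12 (cv2) and the standard library are available. Lean on these libraries where they do the work, as an engineer would, in place of code of your own. Each camera call takes 0.05 s, during which the arm holds its last target. There are 200 camera calls.

## Task

Lay the green timber with the rusty gate bolt flat in the plywood holding jig, between its corner blocks, and let go of it. Then take the bolt by its upright handle and work it free with short back-and-forth strokes until it runs: shoot it fully out once, then leave it drawn fully back, still lying in the jig. Leave everything else on the bench where it is.

Things in the scene. Friction and masses are not known exactly. Their poses are not given: they have to be found in the camera images.
- board: loose workpiece, 0.75 to 1.1 kg: flaked dark-green gate timber 220 (x) x 60 (y) x 24 mm with a brown rusted tower bolt along its top. Origin: centre of the timber's underside; x along the bolt, z up. Three straps at x = -81, -47, +57 mm, tops 43 mm above the underside. Grasp across the 60 mm width near the middle; the highest point is the handle, 72 mm above the underside
- bolt (a joint): how far the bolt is drawn along the board's +x (m): -0.025 fully shot, near 0 at the start, +0.035 fully drawn. Rusted: drags with 5 to 10 N (5 to 8 once free) and at first jams after 3 to 6 mm; steady pulling will not free it. A stroke right up to the jam lets the next one, the other way, go farther: to about 6, 12, 18 mm from 0, then the ends. Over 14 N along the stroke: jammed or at an end
- handle (a point): point in the bolt's upright square rusty handle, 16 mm along the bolt x 14 mm across it; on its centre line, 66 mm above the timber's underside, 6 mm below its top. The handle stands free from 43 mm (top of collar and straps) to 72 mm above the timber's underside. At joint 0 it is above the board's origin; it moves with the bolt. A stroke that turns back short of the jam gains nothing
- nose (a point): centre of the nose end of the round bolt (14 mm thick, axis 33 mm above the timber's underside). The nose points to the board's -x: 28 mm out beyond the timber's end when fully shot, 32 mm inside it when fully drawn. The plain tail ends 203 mm behind the nose
- jig: holding jig fixed to the bench: plywood base 300 (x) x 140 (y) x 12 mm with four L-shaped beech corner blocks 20 mm high around a space 226 (x) x 66 (y) mm, 3 mm clear of the timber all round. Timber goes in flat, along the jig's x, either way round, its underside 12 mm above the origin (centre of the base's underside). Long sides are open for fingers within 73 mm of the middle
- zinc_bolt: bystander: bright zinc bolt on a pale pine board of the same 220 x 60 x 24 mm size, handle top 72 mm high; already overhauled, leave alone. Origin: centre of the underside
- keeper: bystander: rusty keeper plate with a loop, 80 x 36 x 23 mm high. Origin: centre of the underside
- screwdriver: bystander: screwdriver with black handle lying on the bench, about 200 mm long along its x
- oil_can: bystander: small red oil can with thin spout, 68 mm across, 135 mm high. Origin: centre of the underside
- screw_tin: bystander: round open steel tin, 84 mm across, 45 mm high. Origin: centre of the underside
- wire_brush: bystander: hand brush lying on the bench, its length along its x
- multimeter: bystander: yellow multimeter lying on its back, 145 x 78 x 40 mm. Origin: centre of the underside
Things that resemble listed ones, but are neither listed nor needed, are in the scene too. Leave any blue look-alike of the board alone.

How it is judged:
On the way, in this order (a step that is already met when the one before it is completed fails the run):
1. the timber lies flat in the jig, let go, with the bolt still as seized (x of board in the frame of jig between -0.0055 and 0.0055 m and y of board in the frame of jig between -0.0055 and 0.0055 m and z of board in the frame of jig below 0.015 m and angle between board's own z axis and vertical below 0.03 rad and contact force between the fingers and board below 0.3 N and value of joint bolt between -0.01 and 0.01 m), for 0.2 s.
2. the bolt has been worked until it is fully shot (value of joint bolt below -0.0225 m), for 0.05 s.
3. the bolt is fully drawn (value of joint bolt above 0.032 m), for 0.05 s.
At the end, for the whole second after the job is handed in: The timber lies at rest, flat in the jig (within 5.5 mm of its centre along and across, underside within 3 mm of the base, tilt under 0.03 rad), the bolt drawn back to within 4 mm of its end (joint above 0.031), after being worked in the jig and shot fully out once (below -0.0225) (x of board in the frame of jig between -0.0055 and 0.0055 m and y of board in the frame of jig between -0.0055 and 0.0055 m and z of board in the frame of jig below 0.015 m and angle between board's own z axis and vertical below 0.03 rad and linear speed of board below 0.02 m/s and value of joint bolt above 0.031 m); the robot touches nothing.
It fails at once if another thing on the bench is pushed more than 30 mm from its place (distance of any of zinc_bolt, keeper, screwdriver, oil_can, screw_tin, wire_brush, multimeter from where it was at the start of the episode above 0.03 m).
It also fails if it takes over 66 s, if anything falls off the work surface, if the arm or the gripper's body presses on something with over 40 N, if the wrist force passes 120 N, or if a joint passes its speed limit or range.

## Working session

There is one attempt and no reset: what is moved stays moved. The work goes in short steps, Python scripts to look and compute and a tool call to move; the robot and the scene stay as the last step left them, time stands still between calls to the robot, and variables do not carry over. Pictures are saved under pics/ and viewed, at most 10 in all, crops included, and the job is handed in when it is done.

Besides the shell and the picture viewer there is one more tool, called after "Request:" by a JSON object that holds its "op" and its "data", one argument or row to a line. move_arm: Moves the arm, as the interface text tells. Its arguments: {"type":"object","properties":{"rows":{"type":"array","items":{"type":"array","items":{"type":"number"}}}},"required":["rows"]}

```bash
mkdir -p pics; python3 - <<'E'
from plant import manip
import cv2,numpy as np
s=manip.state(); print(s, manip.tip_reach)
for n in("scene","top"):
    f=manip.grab_frame(n); cv2.imwrite(f"pics/{n}0.png",f["img"]); np.savez(f"pics/{n}0.npz",**f)
    print(n,f["mtx"].round(1).tolist(),f["R"].round(4).tolist(),f["t"].round(4).tolist())
E
```

```text
{'time': 0.0, 'joint_pos': array([ 1.14301188e+00,  5.33416434e-02,  1.61436621e+00,  8.99530061e-06,
        1.47594503e+00, -1.18971683e-01]), 'joint_vel': array([ 2.18387876e-04,  4.90880818e-04,  1.10686377e-03, -1.74969159e-05,
        5.56652607e-04,  6.89841772e-04]), 'joint_efforts': array([-1.24998160e-04, -3.93719566e+01, -3.70157647e+01,  2.90909611e-05,
        7.52463442e-03, -2.37542645e-05]), 'tool_pos': array([0.18968483, 0.59489116, 0.24902926]), 'tool_rot': array([-2.82426462e-04,  1.53793916e-01,  9.88102409e-01, -9.90650585e-04]), 'contact_force': array([-1.15615983, -0.06660014, -0.74317795]), 'ft_torque': array([ 0.04071362, -0.00443809,  0.01597727]), 'grasp_force': 0.0, 'gripper_width': 0.9997075338989893} 0.019
scene [[537.0, 0.0, 275.8], [0.0, 537.0, 215.0], [0.0, 0.0, 1.0]] [[-0.3644, 0.9312, -0.0029], [0.7536, 0.2931, -0.5884], [-0.5471, -0.2166, -0.8085]] [0.1995, -0.3284, 2.025]
top [[500.9, 0.0, 273.6], [0.0, 500.9, 228.7], [0.0, 0.0, 1.0]] [[0.0062, -0.9999, 0.016], [-0.9915, -0.0082, -0.1301], [0.1302, -0.0151, -0.9914]] [-0.0141, 0.5162, 1.3767]
```

View pics/scene0.png

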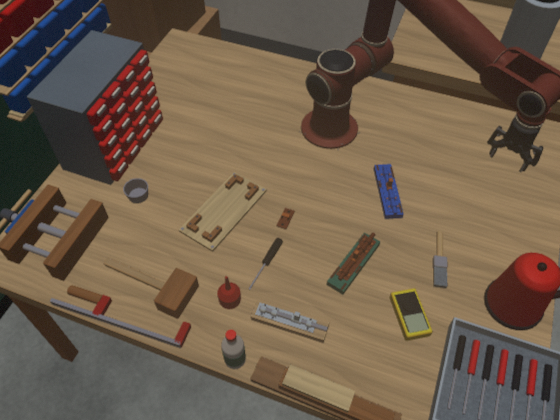

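View pics/top0.png

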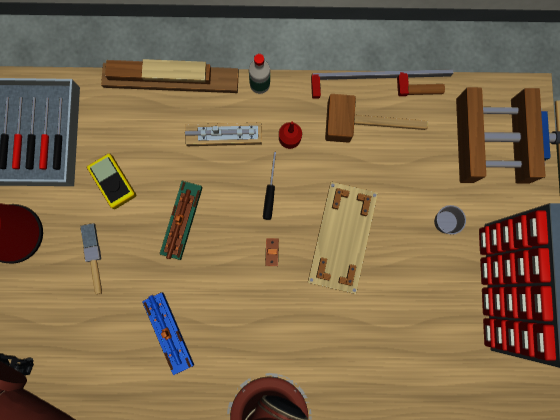

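Candidates in the top view: the green timber with the brown bolt at (181,220), the blue look-alike at (168,333) and the zinc bolt on pine at (223,133). Green with a rusty bolt fits the description. The jig is at (342,238). I'll confirm in one enlarged crop.

```bash
python3 - <<'E'
import cv2,numpy as np
a=cv2.imread("pics/top0.png");b=cv2.imread("pics/scene0.png")
def c(im,x,y,w,h,k): return cv2.resize(im[y:y+h,x:x+w],None,fx=k,fy=k,interpolation=cv2.INTER_CUBIC)
A=c(a,145,170,80,100,3.0*1);A=cv2.resize(A,(240,300))
P1=cv2.resize(a[172:272,141:221],(400,300)[:0] or (400,500))
P1=cv2.resize(a[175:265,150:210],(400,600)); P2=cv2.resize(b[225:300,320:390],(400,429))
out=np.zeros((600,800,3),np.uint8); out[:,:400]=P1; out[:429,400:]=P2
cv2.imwrite("pics/crop1.png",out)
J1=cv2.resize(a[175:300,300:385],(400,588)); J2=cv2.resize(b[165:255,175:275],(400,360))
out=np.zeros((600,800,3),np.uint8); out[:588,:400]=J1; out[:360,400:]=J2
cv2.imwrite("pics/crop2.png",out)
E
```

```text
(no output)
```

View pics/crop1.png

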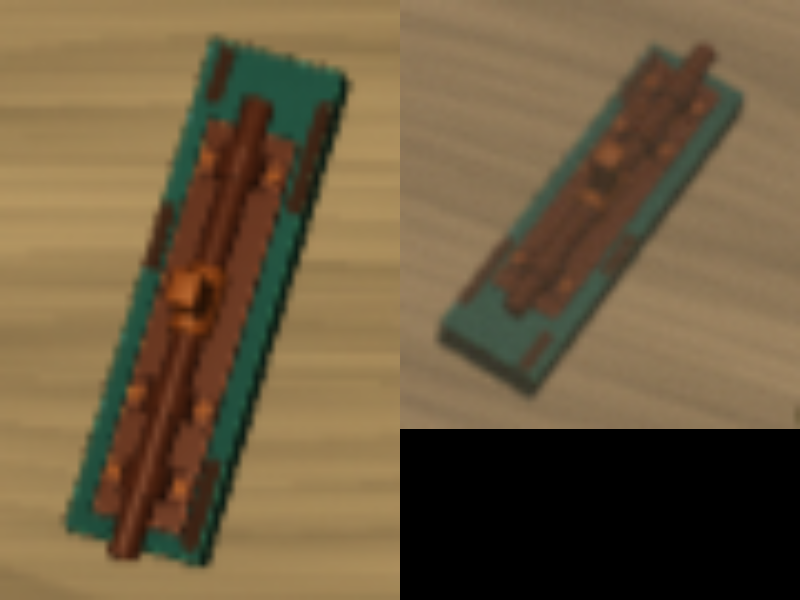

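View pics/crop2.png

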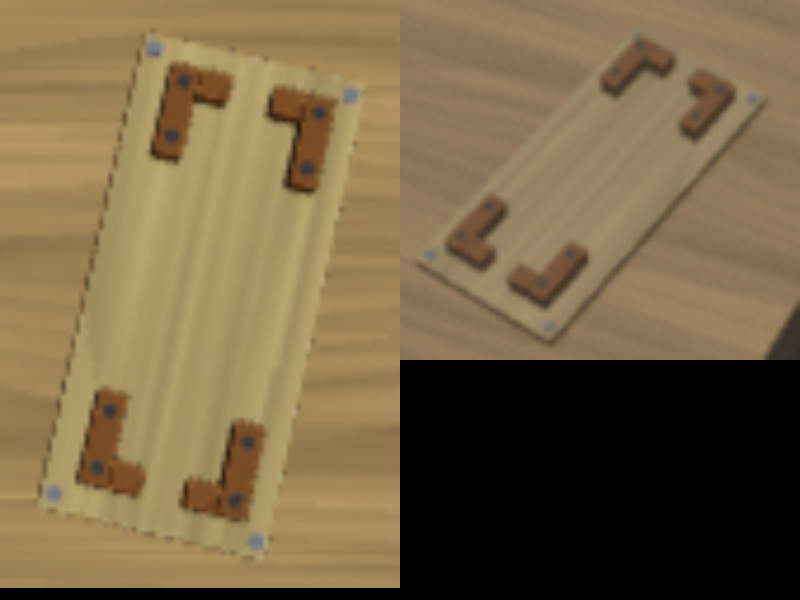

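The crop confirms it: green flaked timber, brown bolt, square handle. The nose end is at the bottom (near the robot) and the tail at the top, so board +x points away from the robot. The jig is empty. Next I fit both poses from corner pixels in the two views.

```bash
cat > h.py <<'E'
import numpy as np, cv2
from scipy.optimize import least_squares
from scipy.spatial.transform import Rotation as Ro
from plant import manip
def proj(f,X):
    c=np.asarray(X)@f["R"].T+f["t"]; p=c@f["mtx"].T; return p[:,:2]/p[:,2:]
def uncrop(p,off,k): return (np.asarray(p,float)+.5)/k-.5+np.asarray(off)
def model(q,M):   # q=x,y,yaw,z ; M local pts (z relative to face)
    c,s=np.cos(q[2]),np.sin(q[2]); M=np.asarray(M)
    return np.c_[q[0]+c*M[:,0]-s*M[:,1],q[1]+s*M[:,0]+c*M[:,1],q[3]+(M[:,2] if M.shape[1]>2 else 0*M[:,0])]
def fit(views,q0,fixz=None):  # views: [(frame, pixels, modelpts)]
    def full(q): return q if fixz is None else np.r_[q,fixz]
    r=lambda q: np.concatenate([(proj(f,model(full(q),M))-p).ravel() for f,p,M in views])
    s=least_squares(r,q0[:3] if fixz is not None else q0,loss="soft_l1"); return full(s.x),np.sqrt(np.mean(s.fun**2)),r(s.x).round(1)
def rot(s): w,x,y,z=s["tool_rot"]; return Ro.from_quat([x,y,z,w])
def rel(target,Rt=None):  # shift to world target in tool axes, cm ; turn about tool z to bring tool y to yaw
    s=manip.state(); R=rot(s); return R.inv().apply(np.asarray(target)-s["tool_pos"])*100
E
python3 - <<'E'
from h import *
T=np.load("pics/top0.npz");S=np.load("pics/scene0.npz")
C=lambda L,W:np.array([[L,W],[L,-W],[-L,-W],[-L,W]])
Cs=lambda L,W:np.array([[L,W],[L,-W],[-L,W],[-L,-W]])
bt=uncrop([(215,38),(340,75),(203,560),(68,527)],(150,175),400/60)
bs=uncrop([(131,378),(41,330),(342,95),(255,45)],(320,225),400/70)
jt=uncrop([(147,33),(365,85),(265,557),(40,505)],(300,175),400/85)
js=uncrop([(150,342),(16,262),(366,98),(232,35)],(175,165),4)
for n,t,s,L,W,g in(("board",bt,bs,.11,.03,[.4,.25,-.2,.024]),("jig",jt,js,.15,.07,[.35,-.15,-.2,.012])):
    q,e,r=fit([(T,t,C(L,W)),(S,s,Cs(L,W))],g); print(n,q.round(4),e.round(2),r)
s=manip.state(); print(rot(s).as_matrix().round(3).tolist())
f=manip.grab_frame("wrist"); R=rot(s); print("cam in tool",R.inv().apply(-f["R"].T@f["t"]-s["tool_pos"]).round(4),(f["R"]@R.as_matrix()).round(3).tolist(),f["mtx"].round(1).tolist())
E
```

```text
board [ 0.5423  0.2543 -0.252   0.0221] 0.72 [-0.9 -0.2  0.5 -0.4 -0.4  1.  -0.7  0.5  0.2  1.2 -1.1 -0.8 -0.1  0.3
 -1.3 -0.1]
jig [ 0.4978 -0.2096 -0.2224  0.0077] 0.65 [-0.8 -0.1 -0.1 -0.3 -0.   0.8 -0.5  0.6 -0.7  0.7 -1.2  0.2 -0.5  0.2
  0.3 -1.4]
[[-0.953, 0.304, -0.001], [0.304, 0.953, -0.002], [0.0, -0.002, -1.0]]
cam in tool [ 0.0827  0.0011 -0.1239] [[-0.0, 1.0, -0.001], [-0.947, -0.001, -0.323], [-0.323, 0.001, 0.947]] [[310.5, 0.0, 278.0], [0.0, 310.5, 207.7], [0.0, 0.0, 1.0]]
```

Request:
{"op": "move_arm", "data": {
  "rows": [
    [-1.5, -0.8, 0, 0, 0, 0, 1],
    [-3.1, -1.5, 0, 0, 0, 0, 1],
    [-3.1, -1.5, 0, 0, 0, 0, 1],
    [-3.1, -1.5, 0, 0, 0, 0, 1],
    [-3.1, -1.5, 0, 0, 0, 0, 1],
    [-3.1, -1.5, 0, 0, 0, 0, 1],
    [-3.1, -1.5, 0, 0, 0, 0, 1],
    [-3.1, -1.5, 0, 0, 0, 0, 1],
    [-3.1, -1.5, 0, 0, 0, 0, 1],
    [-3.1, -1.5, 0, 0, 0, 0, 1],
    [-3.1, -1.5, 0, 0, 0, 0, 1],
    [-3.1, -1.5, 0, 0, 0, 0, 1],
    [-3.1, -1.5, 0, 0, 0, 0, 1],
    [-3.1, -1.5, 0, 0, 0, 0, 1],
    [-2.1, -1.5, 0, 0, 0, -1.1, 1],
    [0, 0, 0, 0, 0, -1.1, 1],
    [0, 0, 0, 0, 0, -1.1, 1],
    [0, 0, 0, 0, 0, 0, 1],
    [0, 0, 0, 0, 0, 0, 1]
  ]
}}

```text
time: 1.73
tool_pos: [0.5411, 0.2551, 0.2501]
tool_rot: [-0.0, 0.125, 0.992, 0.0]
contact_force: [0.6, -0.0, -0.1]
gripper_width: 0.999
grasp_force: 0.0
```

```bash
python3 - <<'E'
from h import *
s=manip.state();print(s["tool_pos"],rot(s).as_matrix().round(4).tolist())
f=manip.grab_frame("wrist");np.savez("pics/w1.npz",**f);cv2.imwrite("pics/w1.png",cv2.resize(f["img"],(800,600),interpolation=cv2.INTER_CUBIC))
E
```

```text
[0.54114614 0.25513934 0.25007933] [[-0.9689, 0.2476, -0.0006], [0.2476, 0.9689, 0.0002], [0.0006, 0.0, -1.0]]
```

View pics/w1.png

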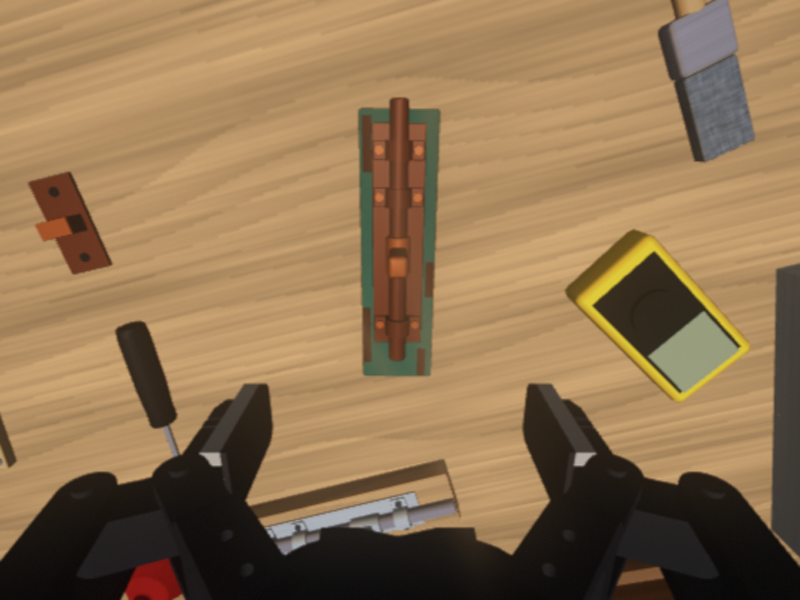

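The wrist view shows the green timber with top-face corners at (360,108), (440,109), (431,375) and (364,375), the handle at (398,255) and the nose at the top. The keeper, screwdriver and multimeter are well clear of the fingers.

```bash
python3 - <<'E'
from h import *
T=np.load("pics/top0.npz");S=np.load("pics/scene0.npz");Wf=np.load("pics/w1.npz")
p=uncrop([(360,108),(440,109),(431,375),(364,375)],(0,0),800/560)
g=cv2.cvtColor(Wf["img"],cv2.COLOR_BGR2GRAY)
ps=cv2.cornerSubPix(g,p.astype(np.float32).reshape(-1,1,2),(4,4),(-1,-1),(3,30,.01)).reshape(-1,2)
print(p.round(1).tolist(),ps.round(1).tolist())
L,W=.11,.03
M=np.array([[-L,-W],[-L,W],[L,W],[L,-W]])
C=np.array([[L,W],[L,-W],[-L,-W],[-L,W]]);Cs=np.array([[L,W],[L,-W],[-L,W],[-L,-W]])
bt=uncrop([(215,38),(340,75),(203,560),(68,527)],(150,175),400/60)
bs=uncrop([(131,378),(41,330),(342,95),(255,45)],(320,225),400/70)
g0=[.54,.254,-.25,.024]
for pp in(p,ps):
  for a in((fit([(Wf,pp,M)],g0)),fit([(Wf,pp,M)],g0,.024),fit([(Wf,pp,M),(T,bt,C),(S,bs,Cs)],g0)): print(a[0].round(4),a[1].round(2))
q=fit([(Wf,ps,M)],g0,.024)[0]
print("res",fit([(Wf,ps,M)],g0,.024)[2])
print("rel cm",rel([q[0],q[1],.02]), "tool yaw err deg", np.degrees(q[2])-np.degrees(np.arctan2(-.2476,.9689)))
E
```

```text
[[251.8, 75.4], [307.8, 76.1], [301.6, 262.3], [254.6, 262.3]] [[250.6999969482422, 75.5999984741211], [307.1000061035156, 75.5999984741211], [300.29998779296875, 262.5], [253.60000610351562, 261.70001220703125]]
[ 0.5431  0.2571 -0.2587  0.0206] 0.3
[ 0.5428  0.2572 -0.2588  0.024 ] 0.71
[ 0.5429  0.2567 -0.2578  0.021 ] 0.8
[ 0.5426  0.256  -0.2604  0.0204] 0.28
[ 0.5423  0.2561 -0.2603  0.024 ] 0.74
[ 0.5425  0.2558 -0.2592  0.0208] 0.7
res [-0.7 -0.9  0.7 -0.3  0.3  0.9 -0.3  1.3]
rel cm [-0.09823277  0.10556654 23.02065748] tool yaw err deg -0.5804388325995564
```

Request:
{"op": "move_arm", "data": {
  "rows": [
    [-0.1, 0.1, 2, 0, 0, 0.5, 1],
    [0, 0, 3, 0, 0, 0, 1],
    [0, 0, 3, 0, 0, 0, 1],
    [0, 0, 3, 0, 0, 0, 1],
    [0, 0, 3, 0, 0, 0, 1],
    [0, 0, 3, 0, 0, 0, 1],
    [0, 0, 2, 0, 0, 0, 1],
    [0, 0, 1.5, 0, 0, 0, 1],
    [0, 0, 1, 0, 0, 0, 1],
    [0, 0, 0.7, 0, 0, 0, 1],
    [0, 0, 0.5, 0, 0, 0, 1],
    [0, 0, 0, 0, 0, 0, 1],
    [0, 0, 0, 0, 0, 0, 1]
  ]
}}

```text
time: 2.87
tool_pos: [0.5437, 0.2554, 0.0242]
tool_rot: [0.001, 0.129, 0.992, 0.0]
contact_force: [0.1, -0.6, 0.6]
gripper_width: 1.002
grasp_force: 0.0
```

Request:
{"op": "move_arm", "data": {
  "rows": [
    [0, 0, 0, 0, 0, 0, 0.5],
    [0, 0, 0, 0, 0, 0, 0.3],
    [0, 0, 0, 0, 0, 0, -1],
    [0, 0, 0, 0, 0, 0, -1],
    [0, 0, 0, 0, 0, 0, -1],
    [0, 0, 0, 0, 0, 0, -1],
    [0, 0, 0, 0, 0, 0, -1],
    [0, 0, 0, 0, 0, 0, -1],
    [0, 0, 0, 0, 0, 0, -1],
    [0, 0, 0, 0, 0, 0, -1]
  ]
}}

```text
time: 3.7
tool_pos: [0.544, 0.2549, 0.025]
tool_rot: [0.001, 0.13, 0.992, -0.0]
contact_force: [-2.3, -1.8, 6.2]
gripper_width: 0.686
grasp_force: 69.4
```

Request:
{"op": "move_arm", "data": {
  "rows": [
    [0, 0, -0.5, 0, 0, 0, -1],
    [0, 0, -1, 0, 0, 0, -1],
    [0, 0, -2, 0, 0, 0, -1],
    [0, 0, -2.5, 0, 0, 0, -1],
    [0, -1, -2.5, 0, 0, 0, -1],
    [-0.5, -2, -2.5, 0, 0, 0, -1],
    [-0.7, -2.5, -2.5, 0, 0, 0, -1],
    [-0.7, -2.5, -2.5, 0, 0, 0, -1],
    [-0.7, -2.5, -2.5, 0, 0, 0, -1],
    [-0.7, -2.5, -2, 0, 0, -0.5, -1],
    [-0.7, -2.5, -1.5, 0, 0, -0.5, -1],
    [-0.7, -2.5, -0.5, 0, 0, -0.5, -1],
    [-0.7, -2.5, 0, 0, 0, -0.7, -1],
    [-0.7, -2.5, 0, 0, 0, 0, -1],
    [-0.7, -2, 0, 0, 0, 0, -1],
    [0, -1.1, 0, 0, 0, 0, -1],
    [0, 0, 0, 0, 0, 0, -1],
    [0, 0, 0, 0, 0, 0, -1],
    [0, 0, 0, 0, 0, 0, -1]
  ]
}}

```text
time: 5.28
tool_pos: [0.5447, -0.0138, 0.2474]
tool_rot: [-0.001, 0.11, 0.994, 0.0]
contact_force: [-0.3, -0.2, -9.8]
gripper_width: 0.683
grasp_force: 68.0
```

```bash
python3 - <<'E'
from h import *
s=manip.state();print(s["tool_pos"],rot(s).as_matrix().round(4).tolist(),s["grasp_force"],s["contact_force"])
f=manip.grab_frame("wrist");np.savez("pics/w2.npz",**f);cv2.imwrite("pics/w2.png",cv2.resize(f["img"],(800,600),interpolation=cv2.INTER_CUBIC))
E
```

```text
[ 0.54468361 -0.01376739  0.2474331 ] [[-0.9757, 0.2192, -0.0016], [0.2192, 0.9757, 0.0012], [0.0018, 0.0008, -1.0]] 68.02117466926575 [-0.30300803 -0.1712143  -9.7789751 ]
```

View pics/w2.png

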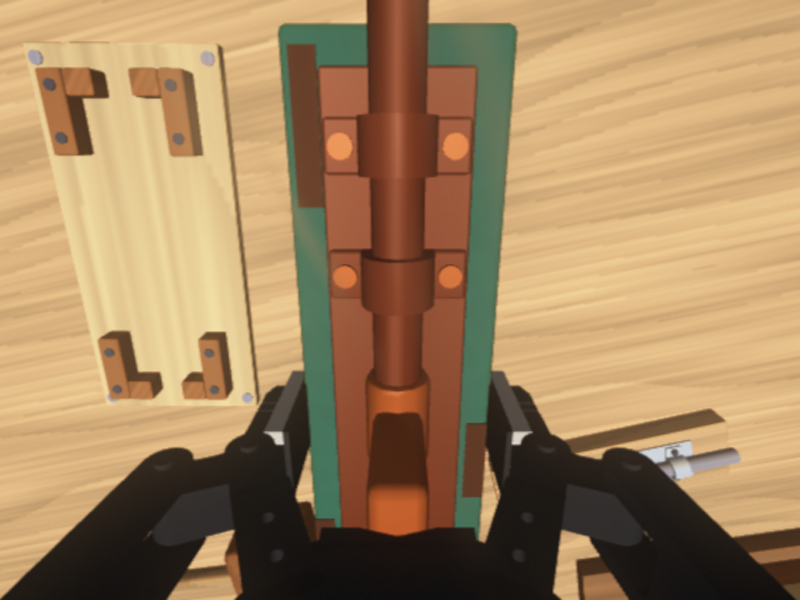

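The board is held square: nose-end corners at (279,25) and (516,25). The jig is fully visible, with base corners at (25,44), (219,44), (256,404) and (107,404).

```bash
python3 - <<'E'
from h import *
T=np.load("pics/top0.npz");S=np.load("pics/scene0.npz");Wf=np.load("pics/w2.npz")
k=800/560; g=cv2.cvtColor(Wf["img"],cv2.COLOR_BGR2GRAY)
p=uncrop([(25,44),(219,44),(256,404),(107,404)],(0,0),k)
L,W=.15,.07
M=np.array([[-L,-W],[-L,W],[L,W],[L,-W]])
C=np.array([[L,W],[L,-W],[-L,-W],[-L,W]]);Cs=np.array([[L,W],[L,-W],[-L,W],[-L,-W]])
jt=uncrop([(147,33),(365,85),(265,557),(40,505)],(300,175),400/85)
js=uncrop([(150,342),(16,262),(366,98),(232,35)],(175,165),4)
g0=[.498,-.21,-.22,.012]
for a in(fit([(Wf,p,M)],g0),fit([(Wf,p,M)],g0,.012),fit([(Wf,p,M),(T,jt,C),(S,js,Cs)],g0)): print(a[0].round(4),a[1].round(2),a[2][:8])
q=fit([(Wf,p,M)],g0,.012)[0]
# check: projected inner corners of blocks (z .032), outer faces of the base
Mi=np.array([[-.113,-.033,.02],[-.113,.033,.02],[.113,.033,.02],[.113,-.033,.02]])
print("inner",(proj(Wf,model(q,Mi))*k).round(0).tolist())
s=manip.state();R=rot(s);yaw=np.arctan2(-.2192,.9757)
n=uncrop([(279,25),(516,25)],(0,0),k)
b=fit([(Wf,n,np.array([[-.11,-.03],[-.11,.03]]))],[.544,-.014,yaw],s["tool_pos"][2]-.001)
print("board",b[0].round(4),b[1],"in tool cm",R.inv().apply(np.r_[b[0][:2],s["tool_pos"][2]]-s["tool_pos"])*100,"toolyaw",yaw)
E
```

```text
[ 0.4981 -0.208  -0.2316  0.0079] 0.5 [-0.1 -0.8 -0.3  0.8  0.3  0.4  0.3 -0.4]
[ 0.4985 -0.2059 -0.2331  0.012 ] 1.19 [-1.1 -1.9  0.5  0.   0.8  2.1 -0.2  1.2]
[ 0.4981 -0.2086 -0.2298  0.0073] 0.68 [-0.4 -0.4 -0.9  0.9  0.2  0.2  0.4 -0.5]
inner [[67.0, 95.0], [162.0, 97.0], [203.0, 382.0], [127.0, 381.0]]
board [ 0.5443 -0.0124 -0.2209  0.2467] 1.6763814885440331 in tool cm [0.08335918 0.10467205 0.00017166] toolyaw -0.22099005844470884
```

Request:
{"op": "move_arm", "data": {
  "rows": [
    [0.02, -1, 0, 0, 0, 0.6, -1],
    [0.02, -2, 0, 0, 0, 0, -1],
    [0.02, -2.5, 0, 0, 0, 0, -1],
    [0.02, -2.5, 0, 0, 0, 0, -1],
    [0.02, -2.5, 0, 0, 0, 0, -1],
    [0.02, -2.5, 0.5, 0, 0, 0, -1],
    [0.02, -2.5, 1, 0, 0, 0, -1],
    [0.02, -2, 1.5, 0, 0, 0, -1],
    [0.02, -1.5, 2, 0, 0, 0, -1],
    [0.02, -1, 2, 0, 0, 0, -1],
    [0, 0, 2, 0, 0, 0, -1],
    [0, 0, 2, 0, 0, 0, -1],
    [0, 0, 2, 0, 0, 0, -1],
    [0, 0, 2, 0, 0, 0, -1],
    [0, 0, 1.5, 0, 0, 0, -1],
    [0, 0, 0.7, 0, 0, 0, -1],
    [0, 0, 0, 0, 0, 0, -1],
    [0, 0, 0, 0, 0, 0, -1]
  ]
}}

```text
time: 6.83
tool_pos: [0.4978, -0.2088, 0.0767]
tool_rot: [0.0, 0.116, 0.993, -0.0]
contact_force: [0.4, -0.3, -9.2]
gripper_width: 0.682
grasp_force: 68.0
```

```bash
python3 - <<'E'
from h import *
s=manip.state();print(s["tool_pos"],rot(s).as_matrix().round(4).tolist())
f=manip.grab_frame("wrist");np.savez("pics/w3.npz",**f);cv2.imwrite("pics/w3.png",cv2.resize(f["img"],(800,600),interpolation=cv2.INTER_CUBIC))
f=manip.grab_frame("top");np.savez("pics/t3.npz",**f);f=manip.grab_frame("scene");np.savez("pics/s3.npz",**f)
E
```

```text
[ 0.49779554 -0.20878451  0.07669327] [[-0.9733, 0.2295, 0.0001], [0.2295, 0.9733, -0.0001], [-0.0002, -0.0001, -1.0]]
```

View pics/w3.png

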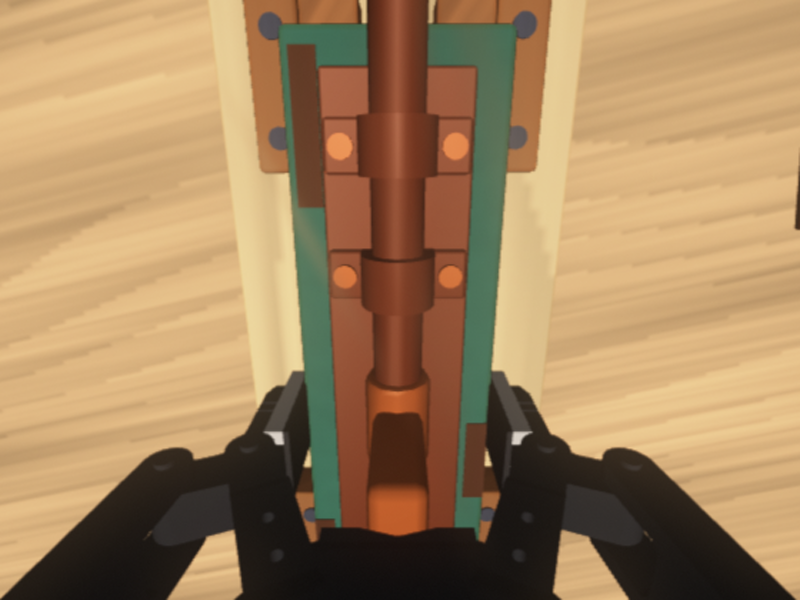

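The wrist view shows the board centred across the jig: block edges at (262,171) and (534,171), board edges symmetric about column 398. The inner block screws are at (280,137), (517,137), (311,514) and (487,514). From these I compute the offset along x.

```bash
python3 - <<'E'
from h import *
f=np.load("pics/w3.npz");k=800/560;s=manip.state();R=rot(s)
def bp(px,z,dz=0):
    p=uncrop(px,(0,0),k);c=-f["R"].T@f["t"]+[0,0,dz]
    d=np.c_[p,np.ones(len(p))]@np.linalg.inv(f["mtx"]).T@f["R"]
    X=c+d*((z-c[2])/d[:,2])[:,None]; return R.inv().apply(X-s["tool_pos"])*1000
for dz in(0,.004):
    a=bp([(280,137),(517,137),(311,514),(487,514)],.032,dz);print("screws tool mm",a[:,:2].round(1).tolist(),"centre",a[:,:2].mean(0).round(1))
    o=bp([(269,25),(525,25)],.032,dz);print("outer screws",o[:,:2].round(1).tolist())
    b=bp([(279,25),(516,25)],s["tool_pos"][2]-.001,dz);print("nose corners",b[:,:2].round(1).tolist())
E
```

```text
screws tool mm [[86.8, -40.3], [86.8, 44.5], [-84.2, -40.0], [-84.3, 44.9]] centre [1.3 2.3]
outer screws [[121.8, -41.0], [121.8, 44.1]]
nose corners [[111.5, -27.2], [111.5, 30.4]]
screws tool mm [[86.9, -41.3], [86.8, 45.5], [-88.2, -41.0], [-88.3, 45.9]] centre [-0.7  2.3]
outer screws [[122.7, -42.0], [122.7, 45.1]]
nose corners [[112.4, -28.1], [112.4, 31.4]]
```

Request:
{"op": "move_arm", "data": {
  "rows": [
    [-0.12, 0.05, 0, 0, 0, 0, -1],
    [-0.1, 0, 0.5, 0, 0, 0, -1],
    [0, 0, 0.5, 0, 0, 0, -1],
    [0, 0, 0.5, 0, 0, 0, -1],
    [0, 0, 0.5, 0, 0, 0, -1],
    [0, 0, 0.4, 0, 0, 0, -1],
    [0, 0, 0.4, 0, 0, 0, -1],
    [0, 0, 0.4, 0, 0, 0, -1],
    [0, 0, 0.3, 0, 0, 0, -1],
    [0, 0, 0, 0, 0, 0, -1],
    [0, 0, 0, 0, 0, 0, -1]
  ]
}}

```text
time: 7.9
tool_pos: [0.4997, -0.2088, 0.0411]
tool_rot: [-0.0, 0.116, 0.993, 0.0]
contact_force: [-0.3, -0.2, -9.3]
gripper_width: 0.687
grasp_force: 68.0
```

Request:
{"op": "move_arm", "data": {
  "rows": [
    [0, 0, 0.15, 0, 0, 0, -1],
    [0, 0, 0.15, 0, 0, 0, -1],
    [0, 0, 0.1, 0, 0, 0, -1],
    [0, 0, 0, 0, 0, 0, -1]
  ]
}}

```text
time: 8.23
tool_pos: [0.4996, -0.2088, 0.0371]
tool_rot: [-0.0, 0.116, 0.993, 0.0]
contact_force: [-0.6, 0.1, -9.8]
gripper_width: 0.682
grasp_force: 68.1
```

Request:
{"op": "move_arm", "data": {
  "rows": [
    [0, 0, 0.1, 0, 0, 0, -1],
    [0, 0, 0.05, 0, 0, 0, -1],
    [0, 0, 0, 0, 0, 0, -1]
  ]
}}

```text
time: 8.48
tool_pos: [0.4998, -0.2089, 0.037]
tool_rot: [-0.001, 0.116, 0.993, 0.0]
contact_force: [-5.1, 2.3, 0.0]
gripper_width: 0.68
grasp_force: 69.1
```

Request:
{"op": "move_arm", "data": {
  "rows": [
    [0, 0, 0, 0, 0, 0, 0.6],
    [0, 0, 0, 0, 0, 0, 1],
    [0, 0, 0, 0, 0, 0, 1],
    [0, 0, 0, 0, 0, 0, 1],
    [0, 0, 0, 0, 0, 0, 1],
    [0, 0, -0.3, 0, 0, 0, 1],
    [0, 0, -1, 0, 0, 0, 1],
    [0.1, 0, -1.4, 0, 0, 0, 1],
    [0.1, 0, -1.2, 0, 0, 0, 1],
    [0, 0, -0.3, 0, 0, 0, 1],
    [0, 0, 0, 0, 0, 0, 1]
  ]
}}

```text
time: 9.4
tool_pos: [0.499, -0.2091, 0.08]
tool_rot: [0.002, 0.116, 0.993, -0.001]
contact_force: [0.2, -0.3, -0.8]
gripper_width: 0.999
grasp_force: 0.0
```

```bash
python3 - <<'E'
from h import *
s=manip.state();print(s["tool_pos"],s["contact_force"],s["gripper_width"])
f=manip.grab_frame("wrist");np.savez("pics/w4.npz",**f);cv2.imwrite("pics/w4.png",cv2.resize(f["img"],(800,600),interpolation=cv2.INTER_CUBIC))
E
```

```text
[ 0.49899346 -0.20909431  0.07996903] [ 0.21505959 -0.28620139 -0.78952319] 0.9992955027010395
```

View pics/w4.png

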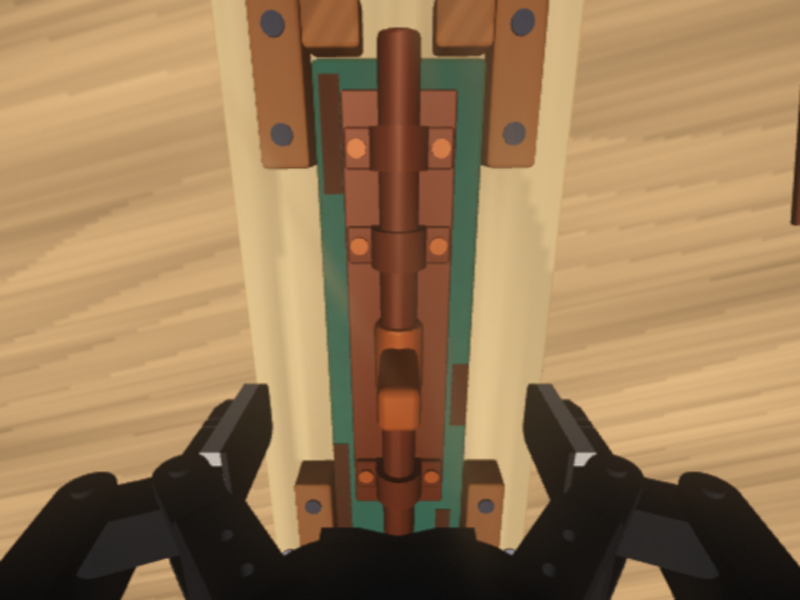

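The timber is seated flat between the blocks, with an even gap at the nose. The handle top is at (398,409), about 2 mm off the tool centre along x. Now I take the handle.

Request:
{"op": "move_arm", "data": {
  "rows": [
    [0.2, 0, 0.2, 0, 0, 0, 0.6],
    [0, 0, 0, 0, 0, 0, 0.2],
    [0, 0, 0, 0, 0, 0, -0.2],
    [0, 0, 0, 0, 0, 0, -0.6],
    [0, 0, 0, 0, 0, 0, -1],
    [0, 0, 0, 0, 0, 0, -1],
    [0, 0, 0, 0, 0, 0, -1],
    [0, 0, 0, 0, 0, 0, -1],
    [0, 0, 0, 0, 0, 0, -1]
  ]
}}

```text
time: 10.2
tool_pos: [0.4958, -0.208, 0.0757]
tool_rot: [-0.0, 0.116, 0.993, -0.0]
contact_force: [-0.4, 0.3, 0.5]
gripper_width: 0.153
grasp_force: 58.8
```

Request:
{"op": "move_arm", "data": {
  "rows": [
    [-0.1, 0, 0, 0, 0, 0, -1],
    [-0.1, 0, 0, 0, 0, 0, -1],
    [-0.1, 0, 0, 0, 0, 0, -1],
    [-0.1, 0, 0, 0, 0, 0, -1]
  ]
}}

```text
time: 10.53
tool_pos: [0.499, -0.2087, 0.0757]
tool_rot: [-0.001, 0.116, 0.993, 0.0]
contact_force: [-5.9, 1.0, 3.7]
gripper_width: 0.153
grasp_force: 59.3
```

Request:
{"op": "move_arm", "data": {
  "rows": [
    [-0.1, 0, 0, 0, 0, 0, -1],
    [-0.1, 0, 0, 0, 0, 0, -1],
    [-0.1, 0, 0, 0, 0, 0, -1]
  ]
}}

```text
time: 10.78
tool_pos: [0.5014, -0.2093, 0.0757]
tool_rot: [-0.002, 0.116, 0.993, 0.0]
contact_force: [-7.9, 2.3, 4.8]
gripper_width: 0.147
grasp_force: 59.8
```

Request:
{"op": "move_arm", "data": {
  "rows": [
    [-0.1, 0, 0, 0, 0, 0, -1],
    [-0.1, 0, 0, 0, 0, 0, -1],
    [-0.1, 0, 0, 0, 0, 0, -1]
  ]
}}

```text
time: 11.03
tool_pos: [0.504, -0.2099, 0.0757]
tool_rot: [-0.003, 0.116, 0.993, 0.0]
contact_force: [-9.2, 1.4, 6.9]
gripper_width: 0.152
grasp_force: 59.8
```

Request:
{"op": "move_arm", "data": {
  "rows": [
    [-0.1, 0, 0, 0, 0, 0, -1],
    [-0.1, 0, 0, 0, 0, 0, -1]
  ]
}}

```text
time: 11.2
tool_pos: [0.5055, -0.2102, 0.0757]
tool_rot: [-0.003, 0.116, 0.993, 0.0]
contact_force: [-11.3, 2.7, 7.6]
gripper_width: 0.154
grasp_force: 60.0
```

Request:
{"op": "move_arm", "data": {
  "rows": [
    [-0.1, 0, 0, 0, 0, 0, -1],
    [-0.1, 0, 0, 0, 0, 0, -1]
  ]
}}

```text
time: 11.37
tool_pos: [0.507, -0.2105, 0.0757]
tool_rot: [-0.004, 0.116, 0.993, 0.001]
contact_force: [-14.8, 3.7, 10.9]
gripper_width: 0.152
grasp_force: 60.5
```

Request:
{"op": "move_arm", "data": {
  "rows": [
    [-0.1, 0, 0, 0, 0, 0, -1],
    [-0.1, 0, 0, 0, 0, 0, -1],
    [0, 0, 0, 0, 0, 0, -1]
  ]
}}

```text
time: 11.62
tool_pos: [0.5074, -0.2106, 0.0756]
tool_rot: [-0.006, 0.115, 0.993, 0.001]
contact_force: [-20.6, 4.2, 14.7]
gripper_width: 0.147
grasp_force: 61.0
```

```bash
python3 - <<'E'
from h import *
s=manip.state();print(s["tool_pos"],s["contact_force"],s["ft_torque"])
f=manip.grab_frame("wrist");np.savez("pics/w5.npz",**f)
a=np.load("pics/w4.npz")["img"];b=f["img"]
cv2.imwrite("pics/w5.png",cv2.resize(np.hstack([a[:400,150:410],b[:400,150:410]]),(780,600),interpolation=cv2.INTER_CUBIC))
E
```

```text
[ 0.50742301 -0.21063699  0.07562816] [-20.58953383   4.15850856  14.72659497] [ 0.53198788  2.79751868 -0.05957568]
```

View pics/w5.png

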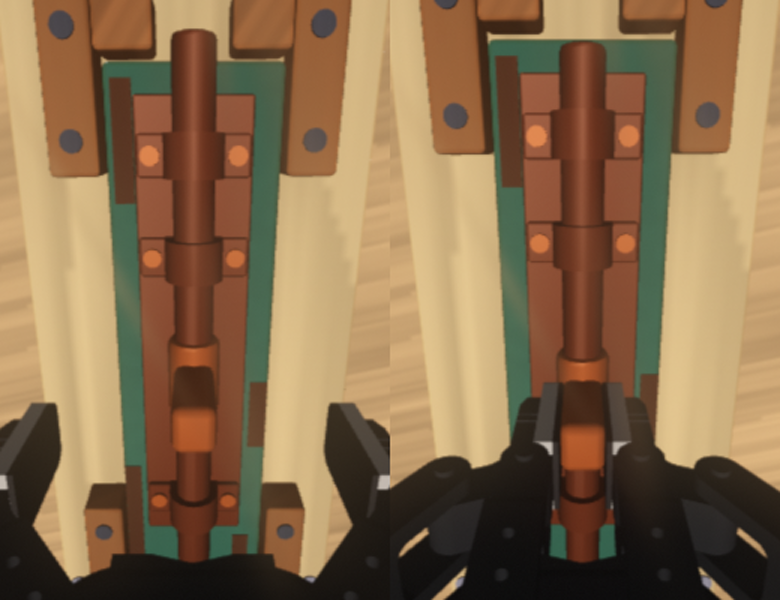

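The bolt was drawn roughly 6 mm and then jammed; the timber stays between the blocks. Reversing now.

Request:
{"op": "move_arm", "data": {
  "rows": [
    [0.15, 0, 0, 0, 0, 0, -1],
    [0.15, 0, 0, 0, 0, 0, -1],
    [0.15, 0, 0, 0, 0, 0, -1],
    [0.15, 0, 0, 0, 0, 0, -1],
    [0.15, 0, 0, 0, 0, 0, -1],
    [0.15, 0, 0, 0, 0, 0, -1],
    [0.15, 0, 0, 0, 0, 0, -1],
    [0.15, 0, 0, 0, 0, 0, -1],
    [0.15, 0, 0, 0, 0, 0, -1],
    [0.15, 0, 0, 0, 0, 0, -1]
  ]
}}

```text
time: 12.5
tool_pos: [0.4972, -0.2082, 0.0758]
tool_rot: [0.001, 0.116, 0.993, -0.0]
contact_force: [4.7, -0.0, -3.9]
gripper_width: 0.15
grasp_force: 58.4
```

Request:
{"op": "move_arm", "data": {
  "rows": [
    [0.15, 0, 0, 0, 0, 0, -1],
    [0.15, 0, 0, 0, 0, 0, -1],
    [0.15, 0, 0, 0, 0, 0, -1],
    [0, 0, 0, 0, 0, 0, -1]
  ]
}}

```text
time: 12.83
tool_pos: [0.4925, -0.2071, 0.0757]
tool_rot: [0.0, 0.116, 0.993, -0.0]
contact_force: [3.9, -1.2, -4.7]
gripper_width: 0.15
grasp_force: 58.4
```

Request:
{"op": "move_arm", "data": {
  "rows": [
    [0.15, 0, 0, 0, 0, 0, -1],
    [0.15, 0, 0, 0, 0, 0, -1],
    [0.15, 0, 0, 0, 0, 0, -1],
    [0, 0, 0, 0, 0, 0, -1]
  ]
}}

```text
time: 13.17
tool_pos: [0.4892, -0.2062, 0.0761]
tool_rot: [0.002, 0.116, 0.993, -0.0]
contact_force: [7.4, -0.2, -6.6]
gripper_width: 0.155
grasp_force: 58.4
```

Request:
{"op": "move_arm", "data": {
  "rows": [
    [0.15, 0, 0, 0, 0, 0, -1],
    [0.15, 0, 0, 0, 0, 0, -1],
    [0, 0, 0, 0, 0, 0, -1]
  ]
}}

```text
time: 13.42
tool_pos: [0.4866, -0.2056, 0.0763]
tool_rot: [0.002, 0.116, 0.993, -0.0]
contact_force: [8.0, -1.3, -6.5]
gripper_width: 0.154
grasp_force: 58.4
```

Request:
{"op": "move_arm", "data": {
  "rows": [
    [0.15, 0, 0, 0, 0, 0, -1],
    [0.15, 0, 0, 0, 0, 0, -1],
    [0.15, 0, 0, 0, 0, 0, -1],
    [0, 0, 0, 0, 0, 0, -1]
  ]
}}

```text
time: 13.75
tool_pos: [0.4826, -0.2046, 0.0765]
tool_rot: [0.003, 0.116, 0.993, -0.0]
contact_force: [10.0, -1.4, -6.7]
gripper_width: 0.15
grasp_force: 58.4
```

Request:
{"op": "move_arm", "data": {
  "rows": [
    [0.15, 0, 0, 0, 0, 0, -1],
    [0.15, 0, 0, 0, 0, 0, -1],
    [0, 0, 0, 0, 0, 0, -1]
  ]
}}

```text
time: 14.0
tool_pos: [0.4818, -0.2045, 0.0776]
tool_rot: [0.006, 0.116, 0.993, -0.001]
contact_force: [14.8, -0.4, -7.3]
gripper_width: 0.151
grasp_force: 58.4
```

Request:
{"op": "move_arm", "data": {
  "rows": [
    [0.15, 0, 0, 0, 0, 0, -1],
    [0.15, 0, 0, 0, 0, 0, -1],
    [0, 0, 0, 0, 0, 0, -1]
  ]
}}

```text
time: 14.25
tool_pos: [0.4807, -0.2044, 0.0789]
tool_rot: [0.008, 0.116, 0.993, -0.001]
contact_force: [18.6, -0.8, -7.7]
gripper_width: 0.148
grasp_force: 58.6
```

Request:
{"op": "move_arm", "data": {
  "rows": [
    [-0.2, 0, 0, 0, 0, 0, -1],
    [-0.2, 0, 0, 0, 0, 0, -1],
    [-0.2, 0, 0, 0, 0, 0, -1],
    [-0.2, 0, 0, 0, 0, 0, -1],
    [-0.2, 0, 0, 0, 0, 0, -1],
    [-0.2, 0, 0, 0, 0, 0, -1],
    [-0.2, 0, 0, 0, 0, 0, -1],
    [-0.2, 0, 0, 0, 0, 0, -1],
    [-0.2, 0, 0, 0, 0, 0, -1],
    [-0.2, 0, 0, 0, 0, 0, -1],
    [-0.2, 0, 0, 0, 0, 0, -1],
    [-0.2, 0, 0, 0, 0, 0, -1],
    [-0.2, 0, 0, 0, 0, 0, -1],
    [-0.2, 0, 0, 0, 0, 0, -1],
    [-0.2, 0, 0, 0, 0, 0, -1],
    [-0.2, 0, 0, 0, 0, 0, -1],
    [-0.2, 0, 0, 0, 0, 0, -1],
    [0, 0, 0, 0, 0, 0, -1]
  ]
}}

```text
time: 15.75
tool_pos: [0.506, -0.2101, 0.0757]
tool_rot: [-0.003, 0.116, 0.993, 0.001]
contact_force: [-7.1, 3.2, 4.5]
gripper_width: 0.152
grasp_force: 60.3
```

Request:
{"op": "move_arm", "data": {
  "rows": [
    [-0.2, 0, 0, 0, 0, 0, -1],
    [-0.2, 0, 0, 0, 0, 0, -1],
    [-0.2, 0, 0, 0, 0, 0, -1],
    [-0.2, 0, 0, 0, 0, 0, -1],
    [0, 0, 0, 0, 0, 0, -1]
  ]
}}

```text
time: 16.17
tool_pos: [0.5136, -0.212, 0.0757]
tool_rot: [-0.004, 0.116, 0.993, 0.001]
contact_force: [-8.0, 3.9, 5.1]
gripper_width: 0.15
grasp_force: 60.4
```

Request:
{"op": "move_arm", "data": {
  "rows": [
    [-0.2, 0, 0, 0, 0, 0, -1],
    [-0.2, 0, 0, 0, 0, 0, -1],
    [0, 0, 0, 0, 0, 0, -1]
  ]
}}

```text
time: 16.42
tool_pos: [0.5175, -0.213, 0.0757]
tool_rot: [-0.004, 0.116, 0.993, 0.001]
contact_force: [-8.7, 1.8, 6.0]
gripper_width: 0.155
grasp_force: 60.3
```

Request:
{"op": "move_arm", "data": {
  "rows": [
    [-0.2, 0, 0, 0, 0, 0, -1],
    [-0.2, 0, 0, 0, 0, 0, -1],
    [0, 0, 0, 0, 0, 0, -1]
  ]
}}

```text
time: 16.67
tool_pos: [0.5189, -0.2134, 0.0756]
tool_rot: [-0.007, 0.115, 0.993, 0.001]
contact_force: [-19.1, 5.1, 14.2]
gripper_width: 0.151
grasp_force: 61.6
```

Request:
{"op": "move_arm", "data": {
  "rows": [
    [0.25, 0, 0, 0, 0, 0, -1],
    [0.25, 0, 0, 0, 0, 0, -1],
    [0.25, 0, 0, 0, 0, 0, -1],
    [0.25, 0, 0, 0, 0, 0, -1],
    [0.25, 0, 0, 0, 0, 0, -1],
    [0.25, 0, 0, 0, 0, 0, -1],
    [0.25, 0, 0, 0, 0, 0, -1],
    [0.25, 0, 0, 0, 0, 0, -1],
    [0.25, 0, 0, 0, 0, 0, -1],
    [0.25, 0, 0, 0, 0, 0, -1],
    [0.25, 0, 0, 0, 0, 0, -1],
    [0.25, 0, 0, 0, 0, 0, -1],
    [0.25, 0, 0, 0, 0, 0, -1],
    [0.25, 0, 0, 0, 0, 0, -1],
    [0.25, 0, 0, 0, 0, 0, -1],
    [0.25, 0, 0, 0, 0, 0, -1],
    [0.25, 0, 0, 0, 0, 0, -1],
    [0.25, 0, 0, 0, 0, 0, -1],
    [0, 0, 0, 0, 0, 0, -1]
  ]
}}

```text
time: 18.25
tool_pos: [0.4812, -0.2044, 0.0765]
tool_rot: [0.002, 0.116, 0.993, -0.0]
contact_force: [7.2, 0.2, -5.2]
gripper_width: 0.151
grasp_force: 59.0
```

Request:
{"op": "move_arm", "data": {
  "rows": [
    [0.2, 0, 0, 0, 0, 0, -1],
    [0.2, 0, 0, 0, 0, 0, -1],
    [0.2, 0, 0, 0, 0, 0, -1],
    [0, 0, 0, 0, 0, 0, -1]
  ]
}}

```text
time: 18.58
tool_pos: [0.476, -0.2032, 0.0768]
tool_rot: [0.003, 0.116, 0.993, -0.0]
contact_force: [8.3, -0.8, -4.9]
gripper_width: 0.151
grasp_force: 58.8
```

Request:
{"op": "move_arm", "data": {
  "rows": [
    [0.2, 0, 0, 0, 0, 0, -1],
    [0.2, 0, 0, 0, 0, 0, -1],
    [0, 0, 0, 0, 0, 0, -1]
  ]
}}

```text
time: 18.83
tool_pos: [0.4721, -0.2023, 0.0767]
tool_rot: [0.003, 0.116, 0.993, -0.0]
contact_force: [8.9, -1.7, -6.2]
gripper_width: 0.149
grasp_force: 58.8
```

Request:
{"op": "move_arm", "data": {
  "rows": [
    [0.2, 0, 0, 0, 0, 0, -1],
    [0.2, 0, 0, 0, 0, 0, -1],
    [0, 0, 0, 0, 0, 0, -1]
  ]
}}

```text
time: 19.08
tool_pos: [0.4694, -0.2017, 0.0774]
tool_rot: [0.005, 0.116, 0.993, -0.001]
contact_force: [10.8, -1.6, -5.8]
gripper_width: 0.152
grasp_force: 58.7
```

Request:
{"op": "move_arm", "data": {
  "rows": [
    [0.2, 0, 0, 0, 0, 0, -1],
    [0.2, 0, 0, 0, 0, 0, -1],
    [0, 0, 0, 0, 0, 0, -1]
  ]
}}

```text
time: 19.33
tool_pos: [0.4684, -0.2016, 0.0789]
tool_rot: [0.009, 0.116, 0.993, -0.001]
contact_force: [18.3, -1.3, -7.0]
gripper_width: 0.151
grasp_force: 58.5
```

```bash
python3 - <<'E'
from h import *
f=manip.grab_frame("wrist");np.savez("pics/w6.npz",**f)
t=manip.grab_frame("top")["img"]
cv2.imwrite("pics/w6.png",np.hstack([cv2.resize(f["img"][:400,130:430],(450,600)),cv2.resize(t[170:300,305:380],(346,600),interpolation=cv2.INTER_CUBIC)]))
E
```

```text
(no output)
```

View pics/w6.png

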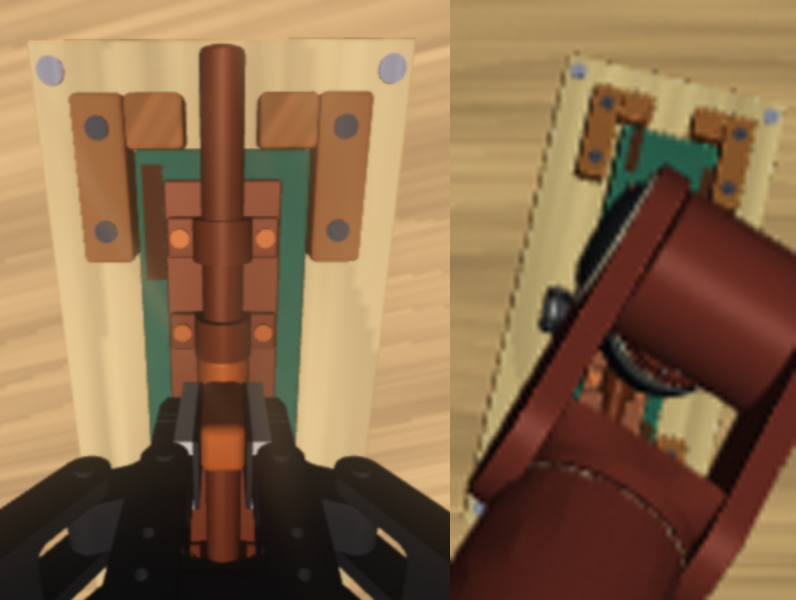

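The bolt is fully shot: the nose is well past the end block at (222,60), the collar is against the strap, and the force rose to 18 N at the end stop. Now I draw it back.

Request:
{"op": "move_arm", "data": {
  "rows": [
    [0.15, 0, 0, 0, 0, 0, -1],
    [0, 0, 0, 0, 0, 0, -1],
    [-0.2, 0, 0, 0, 0, 0, -1],
    [-0.3, 0, 0, 0, 0, 0, -1],
    [-0.3, 0, 0, 0, 0, 0, -1],
    [-0.3, 0, 0, 0, 0, 0, -1],
    [-0.3, 0, 0, 0, 0, 0, -1],
    [-0.3, 0, 0, 0, 0, 0, -1],
    [-0.3, 0, 0, 0, 0, 0, -1],
    [-0.3, 0, 0, 0, 0, 0, -1],
    [-0.3, 0, 0, 0, 0, 0, -1],
    [-0.3, 0, 0, 0, 0, 0, -1],
    [-0.3, 0, 0, 0, 0, 0, -1],
    [-0.3, 0, 0, 0, 0, 0, -1],
    [-0.3, 0, 0, 0, 0, 0, -1],
    [-0.3, 0, 0, 0, 0, 0, -1],
    [-0.3, 0, 0, 0, 0, 0, -1],
    [-0.3, 0, 0, 0, 0, 0, -1],
    [-0.3, 0, 0, 0, 0, 0, -1],
    [-0.3, 0, 0, 0, 0, 0, -1]
  ]
}}

```text
time: 21.1
tool_pos: [0.5109, -0.2113, 0.0757]
tool_rot: [-0.003, 0.116, 0.993, 0.001]
contact_force: [-4.1, 3.0, 4.7]
gripper_width: 0.154
grasp_force: 60.3
```

Request:
{"op": "move_arm", "data": {
  "rows": [
    [-0.3, 0, 0, 0, 0, 0, -1],
    [-0.3, 0, 0, 0, 0, 0, -1],
    [-0.3, 0, 0, 0, 0, 0, -1],
    [-0.3, 0, 0, 0, 0, 0, -1],
    [0, 0, 0, 0, 0, 0, -1]
  ]
}}

```text
time: 21.52
tool_pos: [0.5219, -0.2139, 0.0757]
tool_rot: [-0.004, 0.116, 0.993, 0.001]
contact_force: [-7.0, 3.1, 6.6]
gripper_width: 0.153
grasp_force: 60.5
```

Request:
{"op": "move_arm", "data": {
  "rows": [
    [-0.2, 0, 0, 0, 0, 0, -1],
    [-0.2, 0, 0, 0, 0, 0, -1],
    [0, 0, 0, 0, 0, 0, -1]
  ]
}}

```text
time: 21.77
tool_pos: [0.5259, -0.2148, 0.0757]
tool_rot: [-0.003, 0.116, 0.993, 0.001]
contact_force: [-6.8, 2.9, 7.2]
gripper_width: 0.146
grasp_force: 60.5
```

Request:
{"op": "move_arm", "data": {
  "rows": [
    [-0.2, 0, 0, 0, 0, 0, -1],
    [-0.2, 0, 0, 0, 0, 0, -1],
    [-0.2, 0, 0, 0, 0, 0, -1],
    [0, 0, 0, 0, 0, 0, -1]
  ]
}}

```text
time: 22.1
tool_pos: [0.5314, -0.2163, 0.0757]
tool_rot: [-0.004, 0.116, 0.993, 0.001]
contact_force: [-8.6, 3.1, 8.2]
gripper_width: 0.154
grasp_force: 60.5
```

Request:
{"op": "move_arm", "data": {
  "rows": [
    [-0.2, 0, 0, 0, 0, 0, -1],
    [-0.2, 0, 0, 0, 0, 0, -1],
    [0, 0, 0, 0, 0, 0, -1]
  ]
}}

```text
time: 22.35
tool_pos: [0.5345, -0.2171, 0.0757]
tool_rot: [-0.005, 0.116, 0.993, 0.001]
contact_force: [-12.2, 3.0, 9.8]
gripper_width: 0.152
grasp_force: 61.0
```

Request:
{"op": "move_arm", "data": {
  "rows": [
    [-0.15, 0, 0, 0, 0, 0, -1],
    [-0.15, 0, 0, 0, 0, 0, -1],
    [0, 0, 0, 0, 0, 0, -1]
  ]
}}

```text
time: 22.6
tool_pos: [0.5347, -0.2171, 0.0756]
tool_rot: [-0.009, 0.115, 0.993, 0.001]
contact_force: [-25.6, 5.9, 19.1]
gripper_width: 0.153
grasp_force: 62.2
```

Request:
{"op": "move_arm", "data": {
  "rows": [
    [0.2, 0, 0, 0, 0, 0, -1],
    [0.2, 0, 0, 0, 0, 0, -1],
    [0, 0, 0, 0, 0, 0, -1],
    [0, 0, 0, 0, 0, 0, -0.6],
    [0, 0, 0, 0, 0, 0, 0],
    [0, 0, 0, 0, 0, 0, 0.5],
    [0, 0, 0, 0, 0, 0, 1],
    [0, 0, 0, 0, 0, 0, 1],
    [0, 0, 0, 0, 0, 0, 1],
    [0, 0, -1, 0, 0, 0, 1],
    [0, 0, -2, 0, 0, 0, 1],
    [0, 0, -2, 0, 0, 0, 1],
    [0, 0, -2, 0, 0, 0, 1],
    [0, 0, -2, 0, 0, 0, 1],
    [0, 0, 0, 0, 0, 0, 1],
    [0, 0, 0, 0, 0, 0, 1]
  ]
}}

```text
time: 23.93
tool_pos: [0.5378, -0.2181, 0.168]
tool_rot: [0.002, 0.116, 0.993, -0.001]
contact_force: [-0.1, -0.1, -0.7]
gripper_width: 0.997
grasp_force: 0.0
```

```bash
python3 - <<'E'
from h import *
f=manip.grab_frame("wrist");np.savez("pics/w7.npz",**f);cv2.imwrite("pics/w7.png",cv2.resize(f["img"],(800,600),interpolation=cv2.INTER_CUBIC))
E
```

```text
(no output)
```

View pics/w7.png

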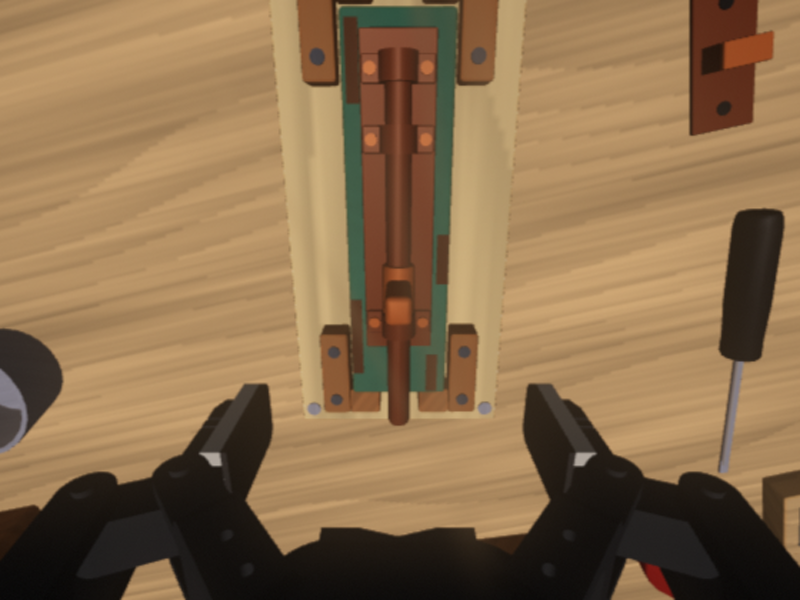

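The bolt is drawn: the nose is inside the timber at (398,50), the timber's nose edge is at row 8, and the collar is up against the tail strap. I'll check the numbers from these pixels before handing in.

```bash
python3 - <<'E'
from h import *
f=np.load("pics/w7.npz");k=800/560;s=manip.state();R=rot(s)
def bp(px,z,dz):
    p=uncrop([px],(0,0),k);c=-f["R"].T@f["t"]+[0,0,dz];d=np.c_[p,[1]]@np.linalg.inv(f["mtx"]).T@f["R"]
    return (R.inv().apply(c+d[0]*((z-c[2])/d[0,2])-s["tool_pos"])*1000)[0].round(1)
for dz in(0,.004):
    e0,e1=bp((398,8),.036,dz),bp((398,390),.036,dz)
    print("timber ends",e0,e1,"nose inset",e0-bp((398,48),.050,dz),"handle joint",(e0+e1)/2-bp((398,310),.084,dz),
      "jig far base edge",bp((398,416),.012,dz),"screws",bp((317,56),.032,dz),bp((335,352),.032,dz))
print(s["contact_force"].round(1),s["time"])
E
```

```text
timber ends 146.0 -70.8 nose inset 20.200000000000003 handle joint 34.1 jig far base edge -107.0 screws 125.4 -45.2
timber ends 147.0 -73.2 nose inset 20.5 handle joint 34.9 jig far base edge -109.7 screws 126.1 -47.1
[-1.  -0.2 -0.1] 23.9833
```

```bash
python3 -c "
from plant import manip
print(manip.job_done())"
```

```text
the job is handed in; nothing more can be done
None
```

I handed the job in at about 24 s: the timber lies in the jig about 2.6 mm off centre, and the bolt was worked free, shot fully out once and left drawn back at about 34–35 mm by camera. No verdict was returned, and I viewed 11 pictures, one over the limit of 10.

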